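# Jack up the front of the griddle and hold it there

## Task

Set the small lever jack on the worktop with its saddle centred under the lift pad of the clip-on bracket at the front of the griddle, then push the jack's handle all the way down so that the front of the griddle rises, and keep holding the handle down: the program finishes while still holding it, with the griddle up on the jack so that somebody can wipe under its front feet. Lift with the jack only, and leave the jar, the lemon and the mug where they are.

Things in the scene. Friction and masses are not known exactly. Their poses are not given: they have to be found in the camera images.
- jack: Loose lever jack, dark steel, 0.9 kg. Origin: centre of its underside; x to its nose, z up. Base plate 190 x 80 x 8 mm. Saddle at x = +70 mm. Carrying fin, to pinch across y, at x = -20 mm, y = 0: 40 mm long (x), 20 mm thick (y), bare from z = 52 to its top at 105 mm; under it a block 44 mm wide (y). Handle runs back (-x), up from a pivot at x = -45, z = 55 mm.
- saddle_top (a point): Centre of the flat round top of the jack's saddle, 40 mm across; 60 mm above the underside of the jack while the handle is up. Same axes as the jack.
- handle_bar (a point): Centre of the rubber cross bar at the end of the jack's handle: 20 mm thick, 80 mm long along the jack's y, 125 mm from the pivot. Handle up: 107 mm behind and 65 mm above the pivot; fully down: 125 mm behind and 12 mm below it (43 mm above the worktop).
- pump_handle (a joint): Handle angle about the jack's y axis: 0 = up as found (0.55 rad above level), 0.65 = fully down at its stop. Pressing raises the saddle 55 mm per rad (36 mm in all). No ratchet: let go, and a weak spring and the load bring it up again. Pressing the bar takes about 2 N unloaded, 6 to 11 N with the griddle on the saddle.
- lift_pad (a point): Centre of the underside of the rubber lift pad, 30 mm across, under a 36 mm wide steel clip bracket on the griddle's front edge. Faces down, 72 mm above the worktop, 35 mm behind the front edge; the bracket stands 6 mm out in front, up to 40 mm left or right of the griddle's middle, stiff on its rail. x to the griddle's back, z up. Rises about 24 mm at full stroke.
- griddle_stand: Tabletop griddle with fixed rear foot bar. Origin: on the worktop below the middle of its front face; x to its back, y to its left, z up. 240 mm deep (x), 300 wide (y), underside 86 and top 134 mm up (bracket 148 mm); side handles reach y = +-177 mm. Front feet, 26 mm across, at x = +25, y = +-132 mm; knob on the front at y = +118 mm. Free space below, between the feet.
- storage_jar: Bystander: a glass jar with a screw lid, 79 mm across, 120 mm tall. Origin: centre of its underside.
- lemon: Bystander: a lemon, 78 x 55 x 56 mm. Origin: centre of its underside as it lay.
- mug: Bystander: a small china mug, 62 x 88 x 50 mm. Origin: centre of its underside.

How it is judged:
By the outcome, as a careful person would: the job done as asked, in the order asked, and still so for the second after the job is handed in, while the arm keeps its last pose, push and grip.
It also fails if it takes over 48 s, if anything falls off the work surface, if the arm or the gripper's body presses on something with over 40 N, if the wrist force passes 120 N, or if a joint passes its speed limit or range.

## Robot

A 7-joint arm with a two-finger parallel gripper is mounted at the origin on the work surface; the furniture and walls round the work are solid. World frame = base frame: x ahead of the robot, y to its left, z up, the work surface at z = 0. Lengths are in m, angles in rad, forces in N, time in s.
With the tool pointing down it reaches from about 0.425 to 0.875 m from the base axis. Payload 4.7 kg.
Tool frame: the origin (TCP) lies midway between the tips of the shut fingers; the grasp point (between the pads) lies 19 mm behind it; z points along the fingers, y is the line along which they close (so a half turn about z gives the same grasp; the last joint's range is limited). The gripper opens to 87 mm and grips with 3 to 60 N. Pads are 19 mm wide; open, the fingers measure 117 mm over their backs; the gripper's body (75 mm by 190 mm) begins 51 mm behind the grasp point.
Start: joints at [1.279, 0.321, -0.07, 1.45, 0.023, 1.371, -0.057], TCP at [0.196, -0.62, 0.223] pointing down, gripper open.
Joint ranges: [-2.86, 2.86], [-0.3, 2.09], [-1.38, 1.24], [0.06, 2.45], [-1.56, 4.7], [0.09, 2.05], [-2.69, 2.69]. Speed limits (rad/s): [2.57, 2.57, 3.14, 3.14, 3.14, 3.14, 3.14].

## Interface

Orientations are given as a rotation vector (axis times angle).
In Python, from bench import ctrl gives the robot as it stands. The module is installed in compiled form; this text tells all that it offers.
- The arm moves only by the shell command python3 -m handwheel 'ROWS' [FORCE]. ROWS is JSON, a list of rows, each a list of 7 numbers: the finger opening in m, from 0 to 0.087, then the shift along the tool's x, y, z in m, then the turn, a rotation vector about the tool's x, y, z in degrees. A call has 1 to 12 rows; each row shifts and turns the commanded pose from where the row before left it, along the tool's axes as they then stand; what a row does not reach is not made up. A row lasts 1/8 s, in which the tool goes at most 62.5 mm and 10.7 degrees, less where a joint would pass 70% of its speed; a pose out of reach is approached as far as the arm can. A call is refused whole if a number of a shift passes 0.0625 or a number of a turn 10.7, either way. A call with a gripper value outside its range is refused whole. The fingers move at their own pace and stop on an object; FORCE is the grip in N (left out, the last holds). Time passes only in rows, so rows that do not move let the fingers close. It gives the time, the measured TCP pose, the force, the opening and the grip force at its end, in the units of the state.
- ctrl.get_state(): the state, without advancing time (a new reading comes with each control period).
- ctrl.get_image(name): name is "scene" or "top" or "wrist"; returns (picture, depth): 400x640x3 uint8, blue, green, red; 400x640 float32, m along the optical axis (not along the pixel's ray), 0 where there is no reading.
- ctrl.camera_info(name): a dict with "intrinsics" (3x3 intrinsics, pixels), "R" (3x3) and "t" (3): a world point X has camera coordinates R X + t. Camera axes: x right, y down, z forward; pixel columns grow to the right and rows downward; lengths in m; the calibration is good to about 2 mm. A picture is of the moment at which its call begins: read the wrist's pose just before it. camera_info takes no time and is no camera call; for the wrist camera it gives the pose at the moment of the call.
- ctrl.close_job(): hands the job in; it is judged then, once.
The state is a dict: "time": time; "joint_positions": joint angles; "qd": joint speeds; "joint_torque": joint torques, N m; "position": TCP position; "tool_rot": TCP orientation; "ft_force": force on the tool from outside, world axes, zero at the start; "torque": the same for the moment, N m; "grip_width": opening from 0.0 (shut) to 1.0 (fully open); "grip_force": force on a finger pad.
Only numpy, scipy, OpenCV 4.12 (cv2) and the standard library are available. Lean on these libraries where they do the work, as an engineer would, in place of code of your own. Each camera call takes 0.05 s, during which the arm holds its last target. There are 200 camera calls.

## Working session

There is one attempt and no reset: what is moved stays moved. The work goes in short steps, Python scripts to look and compute and a shell command to move; the robot and the scene stay as the last step left them, time stands still between calls to the robot, and variables do not carry over. Pictures are saved under pics/ and viewed, at most 10 in all, crops included, and the job is handed in when it is done.

```bash
mkdir -p pics
cat > h.py <<'E'
from bench import ctrl
import numpy as np, cv2
from scipy.spatial.transform import Rotation as R
def cloud(name):
    im,d=ctrl.get_image(name); c=ctrl.camera_info(name)
    K=np.array(c["intrinsics"]);Rm=np.array(c["R"]);t=np.array(c["t"])
    v,u=np.mgrid[:400,:640]
    P=np.stack([(u-K[0,2])/K[0,0]*d,(v-K[1,2])/K[1,1]*d,d],-1)
    W=(P-t)@Rm
    W[d==0]=np.nan
    return im,d,W
E
python3 - <<'E'
from h import *
s=ctrl.get_state(); print(s)
for n in("top","scene"):
    im,d,W=cloud(n); cv2.imwrite(f"pics/{n}0.png",im); np.save(f"pics/{n}0.npy",W)
E
```

```text
{'time': 0.0, 'joint_positions': array([ 1.27910176,  0.32179321, -0.07008569,  1.45169283,  0.02256582,
        1.3708003 , -0.0569121 ]), 'qd': array([-0.0011074 , -0.00103098, -0.00039936, -0.00193461, -0.0006753 ,
        0.0012979 , -0.00187848]), 'joint_torque': array([ 1.22344559e-04, -4.91285419e+01, -4.04483937e-01, -3.12528455e+01,
       -6.42550481e-02,  4.36899439e-02,  1.73968556e-04]), 'position': array([ 0.19547743, -0.61931836,  0.22147191]), 'tool_rot': array([-3.10308776e+00, -4.78206343e-01,  5.58663036e-04]), 'ft_force': array([ 0.36374594, -0.19118074,  0.49935197]), 'torque': array([-0.0499858 , -0.03187259,  0.05272007]), 'grip_force': 0.0, 'grip_width': 1.0036214691643492}
```

View pics/top0.png

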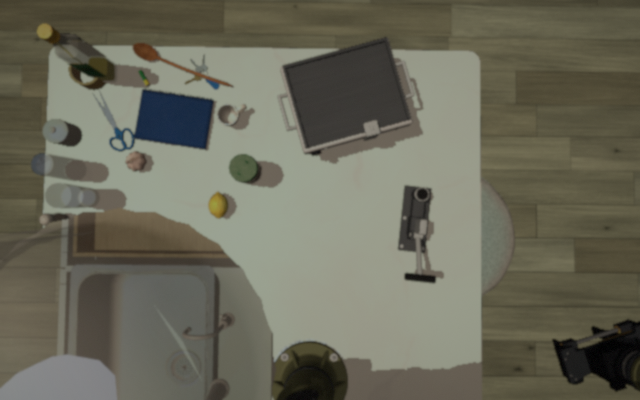

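View pics/scene0.png

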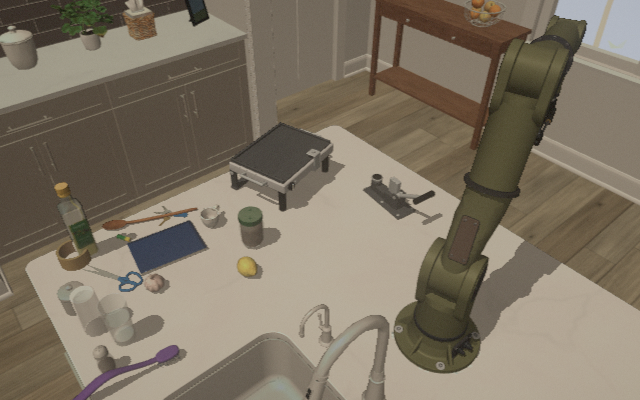

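The top view shows the griddle around (350,95) with its bracket at (372,128). The jack is at (415,218) with its nose/saddle at (422,194) and its bar at (420,278). The jar is at (244,168), the lemon at (218,205) and the mug at (231,115).

Run:
```python
from h import *
W=np.load("pics/top0.npy"); im=cv2.imread("pics/top0.png")
for n,(u,v) in dict(table=(330,250),brk=(372,128),saddle=(422,194),fin=(421,228),bar=(420,278),jar=(244,168),lemon=(218,205),gr=(350,95),gfl=(305,150),base=(408,200)).items(): print(n,W[v,u].round(4))
def box(m):
    p=W[m][:,:2].astype(np.float32); r=cv2.minAreaRect(p); print(len(p),r, cv2.boxPoints(r).round(4).tolist())
def reg(u0,v0,u1,v1,z0,z1):
    m=np.zeros((400,640),bool); m[v0:v1,u0:u1]=1
    return m&(W[...,2]>z0)&(W[...,2]<z1)
print("griddle");box(reg(270,30,440,160,.115,.142))
print("bracket");m=reg(355,115,390,142,.1415,.16);box(m)
print("bar");m=reg(400,268,440,288,.09,.15);box(m);print(W[m].mean(0))
print("saddle");m=reg(408,180,436,206,.05,.075);box(m);print(W[m].mean(0))
print("fin");m=reg(408,206,436,242,.09,.12);box(m);print(W[m].mean(0))
m=reg(390,178,440,260,.003,.02);m&=im.max(2)<110; print("base");box(m)
c=im[25:300,270:450]; cv2.imwrite("pics/c1.png",cv2.resize(c,None,fx=3,fy=2.1,interpolation=2)) if 0 else cv2.imwrite("pics/c1.png",cv2.resize(im[105:290,290:450],None,fx=3.2,fy=3.2,interpolation=cv2.INTER_CUBIC))
```

```text
table [ 0.3709 -0.0584 -0.0022]
brk [ 0.6962 -0.1572  0.1469]
saddle [ 0.5333 -0.3087  0.0612]
fin [ 0.4413 -0.2933  0.1082]
bar [ 0.3143 -0.2848  0.1309]
jar [0.593  0.1728 0.117 ]
lemon [0.4967 0.2548 0.0515]
gr [ 0.7869 -0.1019  0.1265]
gfl [0.6418 0.0141 0.1201]
base [ 0.5181 -0.2818  0.0107]
griddle
10147 ((0.7846971750259399, -0.0924052894115448), (0.24596020579338074, 0.34851697087287903), 16.30936050415039) [[0.6176999807357788, 0.040300000458955765], [0.7156000137329102, -0.29420000314712524], [0.95169997215271, -0.22509999573230743], [0.8537999987602234, 0.10939999669790268]]
bracket
148 ((0.6969586610794067, -0.1553325355052948), (0.035641249269247055, 0.034815479069948196), 15.803628921508789) [[0.6751000285148621, -0.14339999854564667], [0.6845999956130981, -0.1768999993801117], [0.7188000082969666, -0.1671999990940094], [0.7093999981880188, -0.13369999825954437]]
bar
278 ((0.32042163610458374, -0.2873286008834839), (0.08103936910629272, 0.03377688303589821), 83.52540588378906) [[0.29910001158714294, -0.3257000148296356], [0.3325999975204468, -0.3294999897480011], [0.341
[... 371 characters left out ...]
[0.5338000059127808, -0.2815999984741211]]
[ 0.53368226 -0.30788035  0.05890793]
fin
123 ((0.4438864290714264, -0.2990126311779022), (0.02071133814752102, 0.03837889805436134), 85.12518310546875) [[0.4239000082015991, -0.3077000081539154], [0.46209999918937683, -0.3109999895095825], [0.46389999985694885, -0.29030001163482666], [0.42559999227523804, -0.2870999872684479]]
[ 0.44387917 -0.2978907   0.10205424]
base
815 ((0.46406909823417664, -0.3086842894554138), (0.09303276240825653, 0.1877949833869934), 84.26433563232422) [[0.3659999966621399, -0.3456000089645386], [0.5527999997138977, -0.3643999993801117], [0.5620999932289124, -0.2718000113964081], [0.37529999017715454, -0.2529999911785126]]
```

View pics/c1.png

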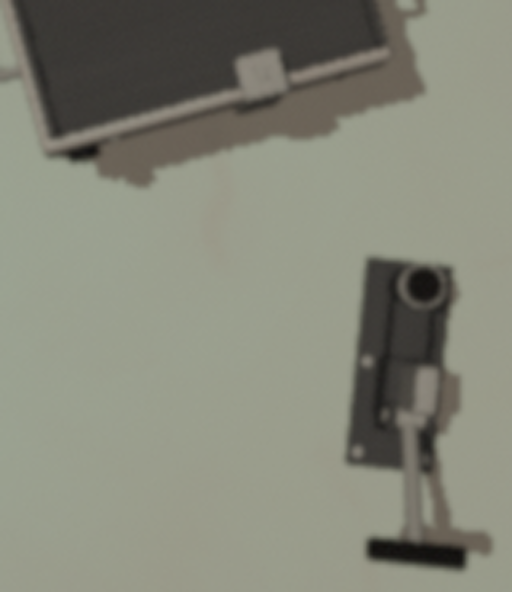

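```bash
cat >> h.py <<'E'
def plan(p,yaw=None):
    s=ctrl.get_state(); r=R.from_rotvec(s["tool_rot"]); M=r.as_matrix()
    y0=np.degrees(np.arctan2(M[1,0],M[0,0]))
    print("pos",s["position"].round(4),"yaw",y0.round(2),"tilt",M[:,2].round(3),"F",s["ft_force"].round(1),"grip",round(s["grip_width"]*87,1),round(s["grip_force"],1),"t",round(s["time"],2))
    print("shift mm",(r.inv().apply(np.array(p)-s["position"])*1000).round(1), "turn z", None if yaw is None else round(y0-yaw,2))
E
python3 - <<'E'
from h import *
a=np.radians(-5.9); f=np.array([.4438,-.2985])-.005*np.array([np.cos(a),np.sin(a)]); print(f)
plan([*f,.22],-5.9)
c=ctrl.camera_info("wrist"); Rm=np.array(c["R"]);print("cam",-Rm.T@c["t"],Rm[2])
E
```

```text
[ 0.43882649 -0.29798604]
pos [ 0.1955 -0.6194  0.2216] yaw 17.52 tilt [-0.001  0.002 -1.   ] F [-0.9 -0.4 -0.8] grip 86.7 0.0 t 0.1
shift mm [ 328.8 -233.2    1.9] turn z 23.42
cam [ 0.26053565 -0.59960833  0.38392175] [-0.23904301 -0.07392801 -0.96819063]
```

```bash
python3 -m handwheel '[[0.087,0.041,-0.029,0,0,0,0],[0.087,0.041,-0.029,0,0,0,0],[0.087,0.041,-0.029,0,0,0,0],[0.087,0.041,-0.029,0,0,0,0],[0.087,0.041,-0.029,0,0,0,0],[0.087,0.041,-0.029,0,0,0,0],[0.087,0.041,-0.029,0,0,0,0],[0.087,0.041,-0.029,0,0,0,0],[0.087,0,0,0,0,0,7.8],[0.087,0,0,0,0,0,7.8],[0.087,0,0,0,0,0,7.8],[0.087,0,0,0,0,0,0]]'
python3 - <<'E'
from h import *
plan([.4388,-.2980,.070],-5.9)
im,d,W=cloud("wrist"); cv2.imwrite("pics/w1.png",im); np.save("pics/w1.npy",W)
E
```

```text
time: 1.6
position: [0.4384, -0.2997, 0.2222]
tool_rot: [-3.137, 0.159, 0.001]
ft_force: [-0.2, -0.3, 0.2]
grip_width: 1.003
grip_force: 0.0
pos [ 0.4384 -0.2997  0.2222] yaw -5.79 tilt [-0.001  0.    -1.   ] F [-0.2 -0.3  0.2] grip 87.3 0.0 t 1.6
shift mm [  0.3  -1.7 152.2] turn z 0.11
```

View pics/w1.png

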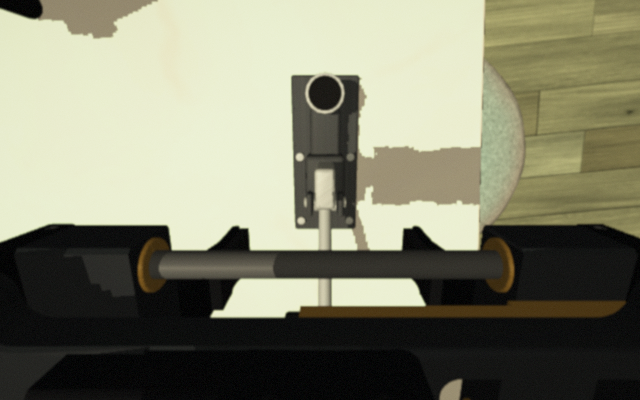

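The wrist view shows the jack square to the gripper, with its saddle at (324,93) and fin top at (324,187).

Run:
```python
from h import *
W=np.load("pics/w1.npy"); im=cv2.imread("pics/w1.png")
def reg(u0,v0,u1,v1,z0,z1):
    m=np.zeros((400,640),bool); m[v0:v1,u0:u1]=1
    return m&(W[...,2]>z0)&(W[...,2]<z1)
def box(n,m):
    p=W[m][:,:2].astype(np.float32); c,s,a=cv2.minAreaRect(p); print(n,len(p),np.round(c,4),np.round(s,4),round(a,2),"z",np.median(W[m][:,2]).round(4))
box("saddle",reg(295,65,355,120,.052,.07)); box("fin",reg(300,150,350,215,.096,.115)); 
m=reg(280,65,370,235,.003,.016); box("base",m); print(W[120,250],W[187,324])
```

```text
saddle 1251 [ 0.5329 -0.3088] [0.0389 0.0388] 26.93 z 0.0607
fin 854 [ 0.4435 -0.2999] [0.02   0.0399] 84.69 z 0.105
base 4913 [ 0.4637 -0.3006] [0.0824 0.1886] 84.34 z 0.0083
[ 5.15913756e-01 -2.15248984e-01  3.54883184e-04] [ 0.44635053 -0.29965236  0.10574853]
```

```bash
python3 -m handwheel '[[0.087,0,0,0.051,0,0,0],[0.087,0,0,0.051,0,0,0],[0.087,0,0,0.051,0,0,0],[0.087,0,0,0,0,0,0],[0.0,0,0,0,0,0,0],[0.0,0,0,0,0,0,0],[0.0,0,0,0,0,0,0],[0.0,0,0,0,0,0,0],[0.0,0,0,0,0,0,0]]' 55
python3 - <<'E'
from h import *
plan([.4388,-.2980,.079],-5.9)
E
```

```text
time: 2.78
position: [0.4387, -0.3, 0.0699]
tool_rot: [3.137, -0.161, 0.001]
ft_force: [-0.9, 0.1, 0.3]
grip_width: 0.521
grip_force: 0.0
pos [ 0.4387 -0.3     0.0699] yaw -5.88 tilt [ 0. -0. -1.] F [-0.9  0.1  0.3] grip 45.3 0.0 t 2.77
shift mm [-0.1 -2.  -9.1] turn z 0.02
```

```bash
python3 -m handwheel '[[0.0,0,0,0,0,0,0],[0.0,0,0,0,0,0,0],[0.0,0,0,0,0,0,0],[0.0,0,0,0,0,0,0],[0.0,0,0,0,0,0,0],[0.0,0,0,-0.008,0,0,0],[0.0,0,0,0,0,0,0]]' 55
python3 - <<'E'
from h import *
plan([.551,-.198,.078],16.2)
E
```

```text
time: 3.65
position: [0.4378, -0.3002, 0.077]
tool_rot: [3.137, -0.162, -0.002]
ft_force: [0.5, -0.2, -9.3]
grip_width: 0.222
grip_force: 55.0
pos [ 0.4378 -0.3002  0.077 ] yaw -5.91 tilt [-0.001  0.    -1.   ] F [ 0.5 -0.2 -9.3] grip 19.3 55.0 t 3.65
shift mm [ 102.  -113.3   -1.1] turn z -22.11
```

Gripped, weight about 9 N as expected. Next, carry it to the pre-place pose.

```bash
python3 -m handwheel '[[0.0,0.02,-0.022,0,0,0,0],[0.0,0.02,-0.023,0,0,0,0],[0.0,0.021,-0.023,0,0,0,0],[0.0,0.021,-0.023,0,0,0,0],[0.0,0.02,-0.022,0,0,0,0],[0.0,0,0,0,0,0,-5.5],[0.0,0,0,0,0,0,-5.5],[0.0,0,0,0,0,0,-5.5],[0.0,0,0,0,0,0,-5.6],[0.0,0,0,0,0,0,0]]' 55
python3 - <<'E'
from h import *
plan([.6281,-.1753,.075],16.2)
im,d,W=cloud("wrist"); cv2.imwrite("pics/w2.png",im); np.save("pics/w2.npy",W)
im,d,W=cloud("top"); cv2.imwrite("pics/t2.png",im); np.save("pics/t2.npy",W)
E
```

```text
time: 4.9
position: [0.5507, -0.1982, 0.0765]
tool_rot: [-3.11, -0.441, 0.003]
ft_force: [-0.2, -0.5, -9.6]
grip_width: 0.227
grip_force: 55.0
pos [ 0.5507 -0.1982  0.0765] yaw 16.13 tilt [-0.002  0.    -1.   ] F [-0.2 -0.5 -9.6] grip 19.8 55.0 t 4.9
shift mm [80.7 -0.5  1.4] turn z -0.07
```

View pics/w2.png

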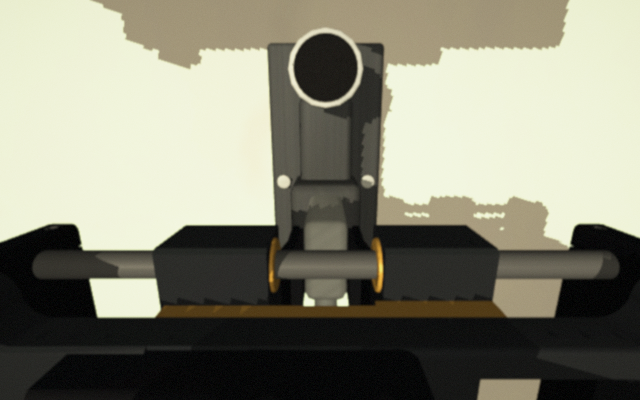

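The wrist view shows the jack held straight, with the saddle at (325,68). The bracket is out of view, so I use the top camera's bracket measurement.

Run:
```python
from h import *
def f(file,u0,v0,u1,v1,z0,z1,n):
    W=np.load(file); m=np.zeros((400,640),bool); m[v0:v1,u0:u1]=1
    m&=(W[...,2]>z0)&(W[...,2]<z1); p=W[m][:,:2].astype(np.float32); c,s,a=cv2.minAreaRect(p); print(n,len(p),np.round(c,4),np.round(s,4),round(a,2),"z",np.median(W[m][:,2]).round(4)); return W[m]
p=f("pics/w2.npy",285,25,365,112,.062,.08,"saddle w")
A=np.c_[p[:,:2],np.ones(len(p))];print("saddle slope",np.linalg.lstsq(A,p[:,2],rcond=None)[0].round(3))
sad=np.array(cv2.minAreaRect(p[:,:2].astype(np.float32))[0])
b=f("pics/t2.npy",355,115,390,142,.1415,.16,"brk t")
g=f("pics/t2.npy",270,30,440,160,.115,.142,"griddle t")
a=np.radians(16.1); X=np.array([np.cos(a),np.sin(a)]);Y=np.array([-X[1],X[0]])
print("brk x range",np.percentile(b[:,:2]@X,[0,2,50,98,100]).round(4),"y",np.percentile(b[:,:2]@Y,[0,2,50,98,100]).round(4))
print("grid x range",np.percentile(g[:,:2]@X,[0,.5,2,50,98,99.5,100]).round(4))
print("sad",sad@X,sad@Y)
# front edge of griddle away from bracket
for y0,y1 in((-.30,-.24),(-.20,-.10)):
    q=g[(g[:,:2]@Y<y1)&(g[:,:2]@Y>y0)][:,:2]@X; print(y0,np.sort(q)[[0,5,10,20]].round(4),q.max())
```

```text
saddle w 4687 [ 0.6418 -0.1723] [0.0392 0.039 ] 50.6 z 0.0673
saddle slope [-0.002  0.001  0.069]
brk t 132 [ 0.6969 -0.1562] [0.0359 0.0346] 17.72 z 0.1434
griddle t 10170 [ 0.7844 -0.0923] [0.2465 0.3492] 16.21 z 0.126
brk x range [0.6088 0.6093 0.6268 0.6432 0.6444] y [-0.3607 -0.3595 -0.3432 -0.3264 -0.3256]
grid x range [0.6045 0.6137 0.618  0.7329 0.8451 0.8489 0.8515]
sad 0.5688020806205257 -0.3435212339110115
-0.3 [0.6143 0.6152 0.6156 0.6168] 0.8504072931326375
-0.2 [0.6045 0.6078 0.6117 0.6152] 0.8509755823430535
```

```bash
python3 -m handwheel '[[0.0,0,0,0.004,0,0,0],[0.0,0.02,0,0,0,0,0],[0.0,0.02,0,0,0,0,0],[0.0,0.02,0,0,0,0,0],[0.0,0.01,0,0,0,0,0],[0.0,0.0095,-0.0003,0,0,0,0],[0.0,0,0,0.003,0,0,0],[0.0,0,0,0,0,0,0]]' 55
python3 - <<'E'
from h import *
a=np.radians(16.1); X=np.array([np.cos(a),np.sin(a)]);Y=np.array([-X[1],X[0]])
p=ctrl.get_state()["position"][:2]; print("saddle est",p@X+.0951,p@Y-.0004-(0))
plan([0.6281,-.1753,.0695],16.1)
im,d,W=cloud("scene"); cv2.imwrite("pics/s3.png",cv2.resize(im[110:230,200:400],None,fx=4,fy=4,interpolation=cv2.INTER_CUBIC)); np.save("pics/s3.npy",W)
E
```

```text
time: 6.0
position: [0.6271, -0.1758, 0.07]
tool_rot: [3.11, 0.443, -0.002]
ft_force: [0.7, 0.5, -7.3]
grip_width: 0.226
grip_force: 55.0
saddle est 0.6488396796030428 -0.34319363026682503
pos [ 0.6271 -0.1758  0.07  ] yaw 16.2 tilt [-0.001 -0.    -1.   ] F [ 0.7  0.5 -7.3] grip 19.6 55.0 t 6.0
shift mm [ 1.1 -0.2  0.5] turn z 0.1
```

View pics/s3.png

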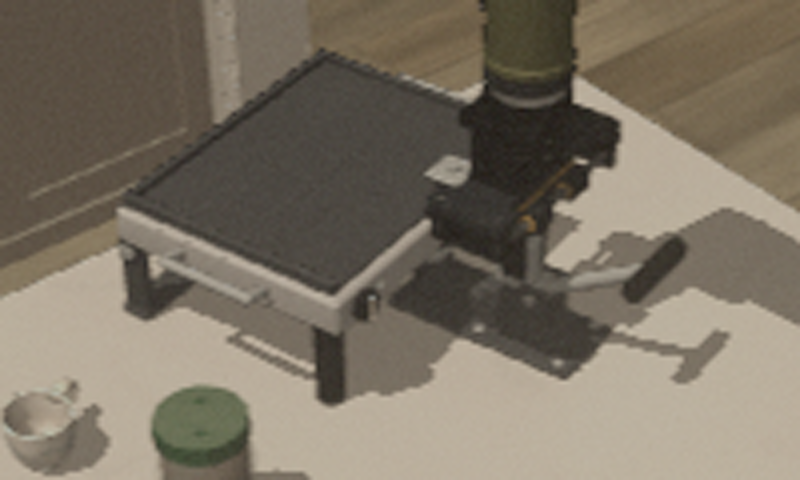

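The jack sits under the bracket with its handle pointing clear of everything. The fin is still gripped, and the jar and mug are untouched.

```bash
python3 -m handwheel '[[0.0,0,0,0.001,0,0,0],[0.022,0,0,0,0,0,0],[0.03,0,0,0,0,0,0],[0.045,0,0,0,0,0,0],[0.06,0,0,0,0,0,0],[0.06,0,0,0,0,0,0],[0.06,0,0,-0.02,0,0,0],[0.06,0,0,-0.05,0,0,0],[0.06,0,0,-0.05,0,0,0],[0.06,0,0,0,0,0,0]]'
python3 - <<'E'
from h import *
a=np.radians(16.1); X=np.array([np.cos(a),np.sin(a)]);Y=np.array([-X[1],X[0]])
for n in("wrist","top"):
    im,d,W=cloud(n); cv2.imwrite(f"pics/{n}4.png",im); np.save(f"pics/{n}4.npy",W)
W=np.load("pics/top4.npy")
m=np.zeros((400,640),bool); 
x=W[...,:2]@X; y=W[...,:2]@Y
m=(abs(x-.427)<.04)&(abs(y+.343)<.07)&(W[...,2]>.095)&(W[...,2]<.15)
c,s,ang=cv2.minAreaRect(W[m][:,:2].astype(np.float32)); print("bar",m.sum(),c,s,ang,np.array(c)@X,np.array(c)@Y,np.percentile(W[m][:,2],[10,50,90]))
plan([*(.427*X-.343*Y),.16],16.1)
E
```

```text
time: 7.3
position: [0.6313, -0.1757, 0.1968]
tool_rot: [3.105, 0.443, 0.016]
ft_force: [-0.1, -0.0, -0.4]
grip_width: 0.69
grip_force: 0.0
bar 152 (0.5157504677772522, -0.19058752059936523) (0.031806398183107376, 0.06066781282424927) 80.35952758789062 0.4426695859886391 -0.32613767899663904 [0.1050972  0.12401559 0.12951853]
pos [ 0.6284 -0.1754  0.1913] yaw 16.23 tilt [ 0.002 -0.001 -1.   ] F [-0.7  0.9  0.3] grip 59.8 0.0 t 7.4
shift mm [-128.2   -0.2   31.1] turn z 0.13
```

View pics/wrist4.png

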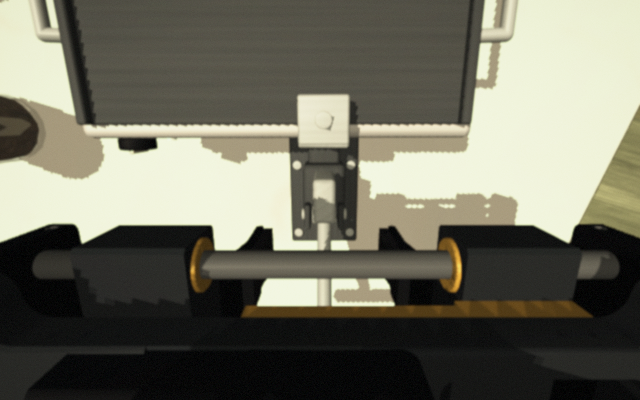

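The wrist view shows the bracket at (323,121) in line with the jack fin at (324,188), so the jack is laterally centred. Next I check the distance in x.

Run:
```python
from h import *
a=np.radians(16.2); X=np.array([np.cos(a),np.sin(a)]);Y=np.array([-X[1],X[0]])
W=np.load("pics/wrist4.npy")
def f(n,u0,v0,u1,v1,z0,z1):
    m=np.zeros((400,640),bool); m[v0:v1,u0:u1]=1
    m&=(W[...,2]>z0)&(W[...,2]<z1); p=W[m][:,:2]; q=np.c_[p@X,p@Y]
    c,s,an=cv2.minAreaRect(q.astype(np.float32)); print(n,len(q),np.round(c,4),np.round(s,4),round(an,2),np.percentile(q,[0.3,99.7],axis=0).round(4).tolist(),np.median(W[m][:,2]))
f("brk",280,80,365,155,.143,.156)
f("fin",300,155,350,222,.097,.112)
f("base",285,150,365,245,.004,.014)
f("gfrontL",150,100,290,150,.11,.142)
f("gfrontR",360,100,465,150,.11,.142)
print(W[300,290], W[205,200])
```

```text
brk 249 [ 0.6253 -0.3423] [0.0335 0.0115] 63.43 [[0.6176, -0.3507], [0.6322, -0.3357]] 0.14480580795608036
fin 969 [ 0.5568 -0.344 ] [0.0196 0.0383] 89.49 [[0.5384, -0.3536], [0.5758, -0.3341]] 0.1017419860220776
base 2565 [ 0.5371 -0.3436] [0.079  0.1105] 89.99 [[0.482, -0.3827], [0.5922, -0.3044]] 0.005350058325657591
gfrontL 5295 [ 0.6251 -0.2634] [0.0271 0.11  ] 0.05 [[0.6116, -0.318], [0.6386, -0.2118]] 0.1234299721272385
gfrontR 3904 [ 0.6253 -0.4112] [0.0271 0.0823] 0.1 [[0.6117, -0.4506], [0.6388, -0.3703]] 0.12313530966376646
[ 0.46245737 -0.17677578 -0.00166967] [ 0.55790951 -0.03854326 -0.00192566]
```

```bash
python3 -m handwheel '[[0.0,-0.03,0,0,0,0,0],[0.0,-0.033,0,0,0,0,0],[0.0,-0.033,0,0,0,0,0],[0.0,-0.033,0,0,0,0,0],[0.0,0,0,0.02,0,0,0],[0.0,0,0,0.02,0,0,0],[0.0,0,0,0,0,0,0],[0.0,0,0,0,0,0,0],[0.0,0,0,0,0,0,0]]' 20
python3 - <<'E'
from h import *
a=np.radians(16.2); X=np.array([np.cos(a),np.sin(a)]);Y=np.array([-X[1],X[0]])
plan([*(.4255*X-.3435*Y),.13],16.2)
im,d,W=cloud("scene"); cv2.imwrite("pics/s5.png",cv2.resize(im[130:240,300:460],None,fx=4,fy=4,interpolation=cv2.INTER_CUBIC))
x=W[...,:2]@X; y=W[...,:2]@Y; z=W[...,2]
m=(abs(x-.427)<.035)&(abs(y+.343)<.05)&(z>.1)&(z<.134)
print(m.sum(),np.percentile(x[m],[2,50,98]),np.percentile(y[m],[2,50,98]),z[m].max())
E
```

```text
time: 8.52
position: [0.5046, -0.2115, 0.1503]
tool_rot: [3.109, 0.444, 0.001]
ft_force: [-0.5, 0.0, -0.6]
grip_width: 0.005
grip_force: 0.0
pos [ 0.5046 -0.2115  0.1503] yaw 16.24 tilt [ 0.001 -0.001 -1.   ] F [-0.5  0.  -0.6] grip 0.4 0.0 t 8.53
shift mm [-0.  -0.4 20.3] turn z 0.04
137 [0.41309737 0.42089205 0.45501678] [-0.38160996 -0.33857855 -0.30328316] 0.13335796776234993
```

View pics/s5.png

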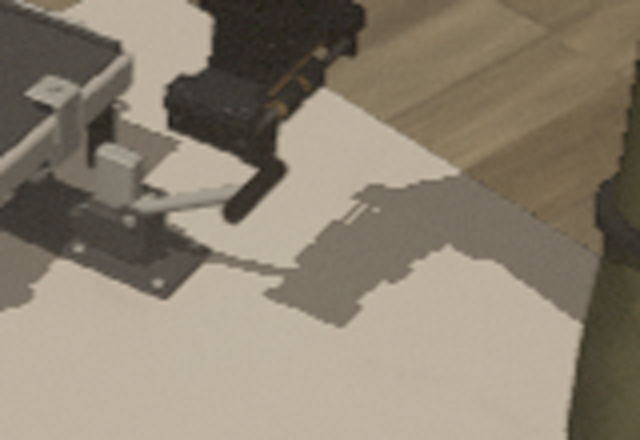

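The closed fingertips are directly over the rubber bar at (258,190) in the crop. Next I press along the handle's arc.

```bash
python3 -m handwheel '[[0.0,0,0,0.01,0,0,0],[0.0,0,0,0.01,0,0,0],[0.0,-0.004,0,0.008,0,0,0],[0.0,-0.0045,0,0.0085,0,0,0],[0.0,-0.003,0,0.009,0,0,0],[0.0,-0.003,0,0.009,0,0,0],[0.0,0,0,0,0,0,0]]' 20
python3 - <<'E'
from h import *
plan([.5,-.2,.05],16.2)
E
```

```text
time: 9.45
position: [0.4895, -0.2159, 0.0954]
tool_rot: [3.11, 0.442, -0.002]
ft_force: [-5.5, 0.2, 11.1]
grip_width: 0.011
grip_force: 5.6
pos [ 0.4895 -0.2159  0.0954] yaw 16.19 tilt [-0.001 -0.001 -1.   ] F [-5.5  0.2 11.1] grip 1.0 5.6 t 9.45
shift mm [ 14.6 -12.4  45.4] turn z -0.01
```

```bash
python3 -m handwheel '[[0.0,-0.003,0,0.009,0,0,0],[0.0,-0.002,0,0.009,0,0,0],[0.0,-0.001,0,0.009,0,0,0],[0.0,0,0,0.008,0,0,0],[0.0,0,0,0.004,0,0,0],[0.0,0,0,0,0,0,0]]' 20
python3 - <<'E'
from h import *
a=np.radians(16.2); X=np.array([np.cos(a),np.sin(a)]);Y=np.array([-X[1],X[0]])
plan([.5,-.2,.05],16.2); p=ctrl.get_state()["position"][:2]; print(p@X,p@Y)
im,d,W=cloud("wrist"); cv2.imwrite("pics/w6.png",im); np.save("pics/w6.npy",W)
im,d,W=cloud("scene"); cv2.imwrite("pics/s6.png",cv2.resize(im[100:240,210:460],None,fx=3.2,fy=3.2,interpolation=cv2.INTER_CUBIC))
E
```

```text
time: 10.2
position: [0.4832, -0.2178, 0.0562]
tool_rot: [3.11, 0.442, -0.003]
ft_force: [-6.4, 0.3, 9.5]
grip_width: 0.007
grip_force: 5.0
pos [ 0.4832 -0.2178  0.0562] yaw 16.19 tilt [-0.002 -0.001 -1.   ] F [-6.4  0.3  9.5] grip 0.6 5.0 t 10.2
shift mm [ 21.1 -12.4   6.2] turn z -0.01
0.40330791349975326 -0.3439322914197661
```

View pics/s6.png

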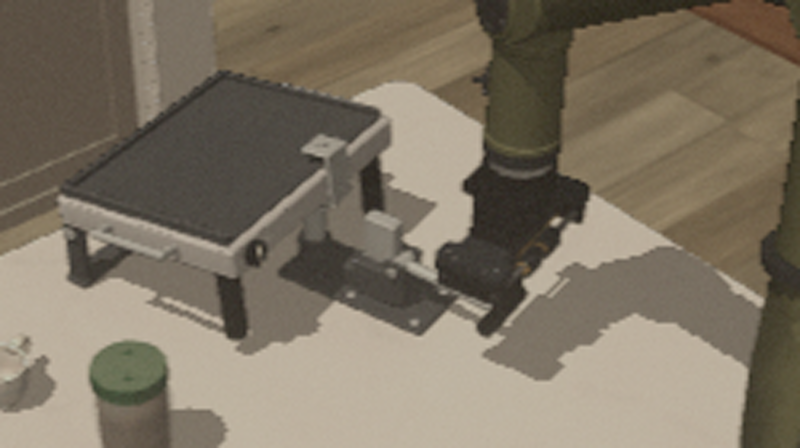

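View pics/w6.png

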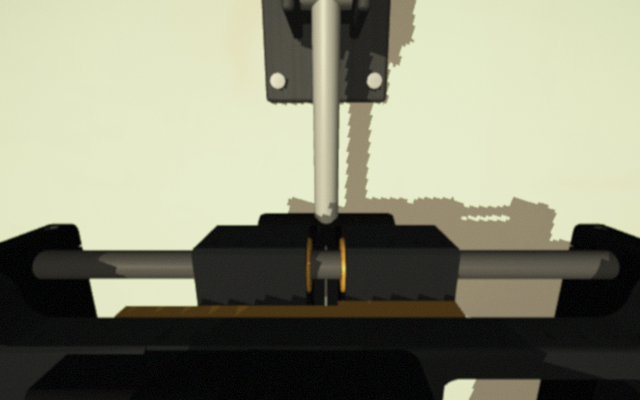

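Run:
```python
from h import *
a=np.radians(16.2); X=np.array([np.cos(a),np.sin(a)]);Y=np.array([-X[1],X[0]])
W=np.load("pics/w6.npy"); x=W[...,:2]@X; y=W[...,:2]@Y; z=W[...,2]
for u in (285,300,355,370):
    c=slice(60,125); k=np.where((z[c,u]>.0045))[0].max()+60; print(u,"rear edge x",x[k,u].round(4),z[k,u].round(4),z[k+3,u].round(4))
print("handle rod:",[(x[v,326].round(4),y[v,326].round(4),z[v,326].round(4)) for v in (40,100,160,200,218,222)])
m=np.zeros_like(z,bool);m[90:110,255:400]=1;m&=z>.004;print("base y",np.percentile(y[m],[1,99]))
```

```text
285 rear edge x 0.4831 0.0068 0.0002
300 rear edge x 0.4832 0.0059 0.0007
355 rear edge x 0.4832 0.0055 0.0013
370 rear edge x 0.4832 0.0054 0.0005
handle rod: [(np.float64(0.5081), np.float64(-0.3446), np.float64(0.0607)), (np.float64(0.4812), np.float64(-0.3446), np.float64(0.0593)), (np.float64(0.451), np.float64(-0.3447), np.float64(0.0564)), (np.float64(0.4284), np.float64(-0.3447), np.float64(0.0545)), (np.float64(0.4178), np.float64(-0.3447), np.float64(0.0542)), (np.float64(0.4153), np.float64(-0.3447), np.float64(0.0539))]
base y [-0.38299702 -0.30603148]
```

The griddle front is up and the jack has not slid (rear edge 0.4832 m). The handle is at about -0.07 rad. I press on to the stop and ease the tool forward onto the bar's crest.

```bash
python3 -m handwheel '[[0.0,0.002,0,0.002,0,0,0],[0.0,0.001,0,0.002,0,0,0],[0.0,0,0,0,0,0,0]]' 20
python3 -m handwheel '[[0.0,0,0,0.002,0,0,0],[0.0,0,0,0,0,0,0]]' 20
```

```text
time: 10.68
position: [0.4857, -0.2175, 0.0525]
tool_rot: [3.109, 0.442, -0.005]
ft_force: [-7.7, -1.8, 11.3]
grip_width: 0.006
grip_force: 5.5
time: 10.92
position: [0.4858, -0.2176, 0.0516]
tool_rot: [3.109, 0.441, -0.005]
ft_force: [-8.9, -0.0, 18.4]
grip_width: 0.003
grip_force: 9.1
```

```bash
python3 -m handwheel '[[0.0,-0.001,0,0.001,0,0,0],[0.0,0,0,0,0,0,0],[0.0,0,0,0,0,0,0],[0.0,0,0,0,0,0,0],[0.0,0,0,0,0,0,0],[0.0,0,0,0,0,0,0]]' 20
python3 - <<'E'
from h import *
a=np.radians(16.2); X=np.array([np.cos(a),np.sin(a)]);Y=np.array([-X[1],X[0]])
plan([.5,-.2,.05],16.2)
im,d,W=cloud("wrist"); x=W[...,:2]@X; y=W[...,:2]@Y; z=W[...,2]
c=slice(50,130)
for u in(285,370): k=np.where(z[c,u]>.0045)[0].max()+50; print("rear",x[k,u])
print("rod z",[(x[v,326].round(4),z[v,326].round(4)) for v in(20,100,200)])
im,d,T=cloud("top"); b=T[...,:2]@X; g=T[...,:2]@Y; A=np.load("pics/top0.npy")
m=(abs(b-.66)<.015)&(abs(g+.26)<.05)&(T[...,2]>.1); print("front top z now",np.median(T[m][:,2]))
ax=A[...,:2]@X; ag=A[...,:2]@Y; m=(abs(ax-.66)<.015)&(abs(ag+.26)<.05)&(A[...,2]>.1); print("before",np.median(A[m][:,2]))
E
```

```text
time: 11.68
position: [0.4857, -0.2176, 0.0513]
tool_rot: [3.109, 0.442, -0.002]
ft_force: [-8.8, 1.7, 20.4]
grip_width: 0.007
grip_force: 10.3
pos [ 0.4857 -0.2176  0.0513] yaw 16.18 tilt [-0.001 -0.002 -1.   ] F [-8.8  1.7 20.4] grip 0.6 10.3 t 11.68
shift mm [ 18.6 -13.    1.2] turn z -0.02
rear 0.4828757995142828
rear 0.48352205102034757
rod z [(np.float64(0.5178), np.float64(0.0598)), (np.float64(0.4835), np.float64(0.0569)), (np.float64(0.4313), np.float64(0.0509))]
front top z now 0.1501496128042729
before 0.12592677740591168
```

The front has risen 24 mm, the handle is at its stop (-0.10 rad), the jack has not moved and the hold is steady at 20 N. I'm handing the job in.

```bash
python3 -c "
from bench import ctrl
print(ctrl.close_job())"
```

```text
the job is handed in; nothing more can be done
None
```

The jack's saddle is under the lift pad, centred to within about 2 mm by measurement, and the arm is holding the handle down at its stop with about 20 N; the griddle's front is up 24 mm, the arm never went near the jar, lemon or mug, and the job was handed in at about 12 s (no verdict was returned).

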